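# Shut the first-aid kit and push it home into the ledge corner

### The job

The orange first-aid kit has been left out on the pine ledge with its flap up. Press the flap fully shut and push the kit along the ledge until it sits square and snug in its corner, its back against the back batten and its left end against the end batten. Slide it flat on the ledge, do not lift or tip it, and leave the tin, the eye cup and the bottle standing where they are.

Things in the scene. Friction and masses are not known exactly. Their poses are not given: they have to be found in the camera images.
- ledge: Fixed pine ledge on the bench: board 300 (x) x 700 (y) x 16 mm thick, origin at the centre of its underside (bench height); x points away from the robot, y left, z up; it may be turned a few degrees. A back batten (20 mm thick, 40 mm above the board) stands along its whole far edge, near face at x = +130 mm. The end batten is told below.
- end_batten (a point): Middle of the top of the end batten: a pine strip 20 mm thick (y), 160 mm long (x), its top 40 mm above the board (56 mm above the bench), running from the back batten towards the robot; its right-hand face, the stop, lies 10 mm to -y of this point. Axes as the ledge's.
- corner (a point): Inner corner where the faces of the two battens meet, at the board's top (16 mm above the bench). Axes as the ledge's. The kit's place lies on the near side (-x) of the back batten and to the right (-y) of the end batten: snug and square there, the kit's origin is at x = -55, y = -90 mm from this point.
- kit: Orange plastic first-aid kit, a loose hollow box 110 (x) x 180 (y) x 60 mm high, 64 mm with the flap shut, about 0.4 to 0.9 kg. Origin at the centre of its underside; x points to its back (hinge side, away from the robot), y to its left end. It starts some centimetres short of both battens, turned up to 17 degrees to the ledge; it slides with a push of about 2 to 10 N.
- flap (a joint): Angle of the kit's orange top flap (white panel on it): 0 = shut flat on the rim, growing as it opens upwards; starts at 0.5 to 0.95 rad. A plate 110 x 180 x 4 mm hinged along the kit's top back edge (kit x = +55, z = 60 mm), free edge in front. A stiff hinge (0.06 N m) keeps it where it is left; no latch or spring, so pressing it down from above shuts it.
- flap_edge (a point): Middle of the flap's free (front) edge, on its upper face, 110 mm from the hinge.
- tin: Bystander: round steel safety-pin tin, 62 mm across and 22 mm high, loose, standing on the ledge. Origin at the centre of its underside.
- eyecup: Bystander: clear plastic eye cup, 46 mm across the rim and 50 mm high, loose, standing on the ledge. Origin at the centre of its underside.
- saline: Bystander: white plastic saline bottle with a blue cap, 48 mm across and 125 mm high, loose, standing on the ledge. Origin at the centre of its underside.
Not all that is in view belongs to the job. There is more than one size of the kit; the job needs the smallest.

How it is judged:
At the end, for the whole second after the job is handed in: The flap is shut (within 0.05 rad, about 5 mm at its free edge); the kit stands flat on the ledge, at rest, within 5 mm of snug against the back batten and the end batten and square to them within 0.045 rad (2.6 degrees); tin, eye cup and bottle stand within 15 mm of where they were (value of joint flap below 0.05 rad and x of kit in the frame of corner between -0.06 and -0.05 m and y of kit in the frame of corner between -0.095 and -0.085 m and angle between the x axis of kit and the x axis of ledge, either way round below 0.045 rad and height (world z) of kit below 0.02 m and angle between kit's own z axis and vertical below 0.03 rad and linear speed of kit below 0.01 m/s and distance of each of tin, eyecup, saline from where it was at the start of the episode below 0.015 m); the robot touches nothing.
It fails at once if the kit is lifted off the ledge or tipped (height (world z) of kit above 0.026 m or angle between kit's own z axis and vertical above 0.15 rad).
It fails at once if the tin, the eye cup or the bottle is moved, lifted or knocked over (distance of any of tin, eyecup, saline from where it was at the start of the episode above 0.015 m or angle between any of tin, eyecup, saline's own z axis and vertical above 0.2 rad).
It also fails if it takes over 58 s, if anything falls off the work surface, if the arm or the gripper's body presses on something with over 40 N, if the wrist force passes 120 N, or if a joint passes its speed limit or range.

### The arm

A 6-joint arm with a two-finger parallel gripper is mounted at the origin on the work surface. World frame = base frame: x ahead of the robot, y to its left, z up, the work surface at z = 0. Lengths are in m, angles in rad, forces in N, time in s.
With the tool pointing down it reaches from about 0.375 to 0.9 m from the base axis. Payload 3.1 kg.
Tool frame: the origin (TCP) lies on the centre line of the jaws, within the pads' length; the fingertips stand manip.nose_length ahead of it and the grasp point (between the pads) lies 3 mm ahead of it (manip.nose_length is the distance from the TCP to the fingertips, in m); z points along the fingers, y is the direction in which the jaws open and shut (so a half turn about z gives the same grasp; the last joint's range is limited). The gripper opens to 87 mm and grips with 3 to 60 N. Pads are 19 mm wide; open, the fingers measure 117 mm over their backs; the gripper's body (75 mm by 190 mm) begins 51 mm behind the grasp point.
Start: joints at [-1.508, 0.527, 1.433, -0, 1.181, -0.178], TCP at [0.15, -0.607, 0.21] pointing down, gripper open.
Joint ranges: [-3.08, 3.08], [-0.75, 2.2], [0.22, 2.44], [-1.43, 4.57], [0, 2.65], [-2.85, 2.85]. Speed limits (rad/s): [2.79, 2.79, 3.14, 3.14, 3.14, 3.14].

### API

Orientations are given as a unit quaternion [w, x, y, z].
In Python, from workcell import status, optics, manip gives the robot as it stands.
- The arm moves only by the tool servo_tool, never from a script. Its argument "commands" is a list of rows, each an object of numbers: "claw": the opening, from 0 (shut) to 1 (fully open); "tx", "ty", "tz": the shift along the tool's x, y, z in m; "rx", "ry", "rz": the turn, a rotation vector about the tool's x, y, z in rad. A call has 1 to 12 rows; each row shifts and turns the pose as measured when the row begins, along the tool's axes as they then stand; what a row does not reach is not made up. A row lasts 1/8 s, in which the tool goes at most 62.5 mm and 10.7 degrees, less where a joint would pass 70% of its speed; a pose out of reach is approached as far as the arm can. A call with a gripper value outside its range is refused whole. The fingers move at their own pace and stop on an object; the grip force is fixed at half the most. Time passes only in rows, so rows that do not move let the fingers close. It gives the time, the measured TCP pose, the force and the opening at its end, in the units of the state.
- status.get_state(): the state, without advancing time (a new reading comes with each control period).
- optics.grab_frame(name): name is "side" or "top"; returns a dict with "pixels" (400x640x3 uint8, red, green, blue), "K" (3x3 intrinsics, pixels), "pose" (4x4, takes a point from camera to world coordinates). Camera axes: x right, y down, z forward; pixel columns grow to the right and rows downward; lengths in m; the calibration is good to about 2 mm. A picture is of the moment at which its call begins. There is no depth.
- manip.hand_in(): hands the job in, once; it reports no verdict.
The state is a dict: "clock": time; "joints": joint angles; "qd": joint speeds; "joint_torque": joint torques, N m; "tool_pos": TCP position; "ee_rot": TCP orientation; "force": force on the tool from outside, world axes, zero at the start; "ft_torque": the same for the moment, N m; "opening": finger opening in m.
Only numpy, scipy, OpenCV 4.12 (cv2) and the standard library are available. Lean on these libraries where they do the work, as an engineer would, in place of code of your own. Each camera call takes 0.05 s, during which the arm holds its last target.

## Working session

There is one attempt and no reset: what is moved stays moved. The work goes in short steps, Python scripts to look and compute and a tool call to move; the robot and the scene stay as the last step left them, time stands still between calls to the robot, and variables do not carry over. Pictures are saved under pics/ and viewed, and the job is handed in when it is done.

Besides the shell and the picture viewer there is one more tool, called after "Emit:" as name([rows], argument=value, ...), one row to a line, values as JSON. servo_tool: Moves the arm, as the interface text tells. Its arguments: {"type":"object","properties":{"commands":{"type":"array","items":{"type":"object","properties":{"claw":{"type":"number"},"tx":{"type":"number"},"ty":{"type":"number"},"tz":{"type":"number"},"rx":{"type":"number"},"ry":{"type":"number"},"rz":{"type":"number"}}}}},"required":["commands"]}

```bash
mkdir -p pics; ls; cat > h.py <<'E'
import numpy as np, cv2
from workcell import status, optics, manip
def grab(n,tag):
    f=optics.grab_frame(n); cv2.imwrite(f'pics/{tag}.png',cv2.cvtColor(f['pixels'],cv2.COLOR_RGB2BGR))
    np.savez(f'pics/{tag}.npz',px=f['pixels'],K=f['K'],pose=f['pose']); return f
def load(tag):
    d=np.load(f'pics/{tag}.npz'); return {'pixels':d['px'],'K':d['K'],'pose':d['pose']}
def ray(f,uv):
    T=f['pose']; d=T[:3,:3]@np.linalg.inv(f['K'])@np.array([uv[0],uv[1],1.]); return T[:3,3],d
def plane(f,uv,z):
    o,d=ray(f,uv); return o+d*(z-o[2])/d[2]
def proj(f,p):
    T=f['pose']; c=T[:3,:3].T@(np.asarray(p)-T[:3,3]); q=f['K']@c; return q[:2]/q[2]
def tri(f1,a,f2,b):
    o1,d1=ray(f1,a);o2,d2=ray(f2,b)
    d1/=np.linalg.norm(d1);d2/=np.linalg.norm(d2)
    s=np.linalg.lstsq(np.c_[d1,-d2],o2-o1,rcond=None)[0]
    p,q=o1+d1*s[0],o2+d2*s[1]; return (p+q)/2,np.linalg.norm(p-q)
E
python3 - <<'E'
from h import *
np.set_printoptions(precision=4,suppress=True)
for n in('side','top'):
    f=grab(n,n+'0');print(n,f['K'],f['pose'])
print(status.get_state(),manip.nose_length)
E
```

```text
pics
side [[498.2081   0.     315.205 ]
 [  0.     498.2081 208.088 ]
 [  0.       0.       1.    ]] [[ 0.9893 -0.0687  0.1289  0.2599]
 [-0.146  -0.4898  0.8595 -1.2043]
 [ 0.0041 -0.8691 -0.4946  0.7431]
 [ 0.      0.      0.      1.    ]]
top [[377.0643   0.     324.7826]
 [  0.     377.0643 197.1456]
 [  0.       0.       1.    ]] [[-0.0096 -0.9919  0.1266  0.3069]
 [-0.9999  0.0105  0.0066 -0.0554]
 [-0.0078 -0.1265 -0.9919  1.2261]
 [ 0.      0.      0.      1.    ]]
{'clock': 0.1, 'joints': array([-1.5075,  0.5284,  1.4338,  0.    ,  1.1814, -0.1785]), 'qd': array([-0.0008, -0.0028, -0.0036,  0.0003, -0.0005, -0.0017]), 'joint_torque': array([ -0.0003, -44.0986, -17.7151,   0.0635,   0.0534,  -0.    ]), 'tool_pos': array([ 0.1496, -0.6061,  0.2089]), 'ee_rot': array([-0.001 ,  0.9927,  0.1206,  0.0001]), 'force': array([-0.2957, -0.5496, -0.7501]), 'ft_torque': array([ 0.0098, -0.035 , -0.0073]), 'opening': 0.08708522319171413} 0.022
```

View pics/side0.png

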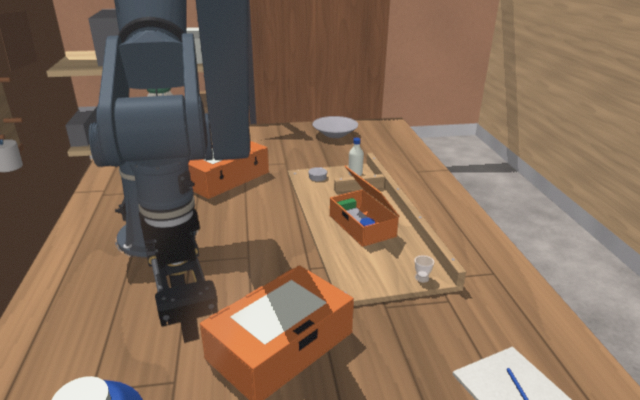

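View pics/top0.png

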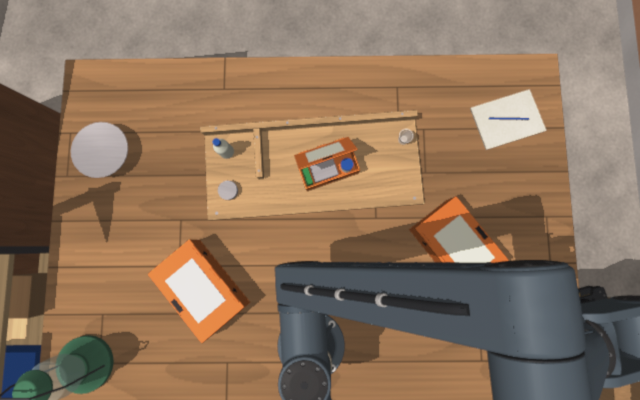

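The side view shows the small open kit on the ledge at about (365,215), the tin at (318,174), the bottle at (357,158) and the eye cup at (424,268). In the top view the kit is at (327,163) and the end batten at (258,153). The big orange kits are distractors. I'll zoom in next.

```bash
python3 - <<'E'
import cv2
a=cv2.imread('pics/top0.png')[100:225,195:435]; cv2.imwrite('pics/t0z.png',cv2.resize(a,None,fx=3.3,fy=3.3,interpolation=cv2.INTER_CUBIC))
a=cv2.imread('pics/side0.png')[130:300,280:470]; cv2.imwrite('pics/s0z.png',cv2.resize(a,None,fx=3.5,fy=3.5,interpolation=cv2.INTER_CUBIC))
E
```

```text
(no output)
```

View pics/t0z.png

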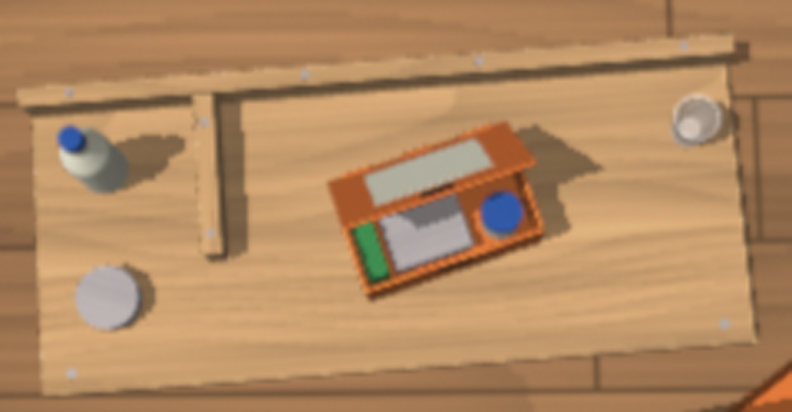

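View pics/s0z.png

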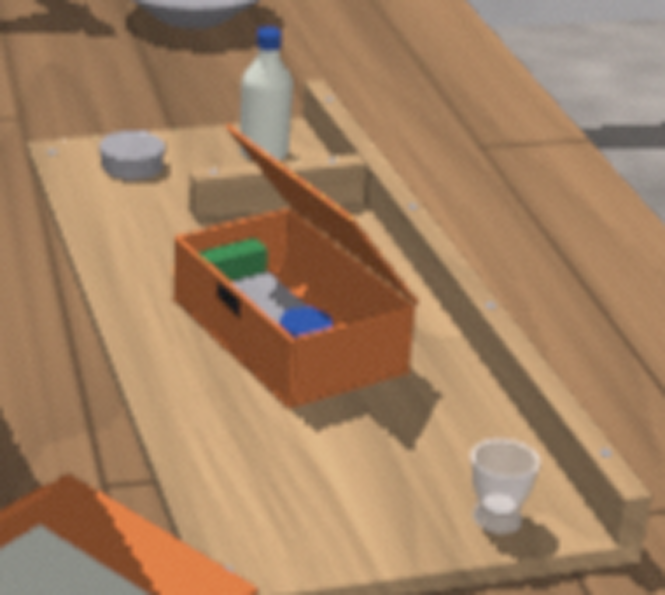

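```bash
python3 - <<'E'
from h import *
np.set_printoptions(precision=4,suppress=True)
f=load('top0');s=load('side0')
T=lambda u,v:(195+(u+.5)/3.3-.5,100+(v+.5)/3.3-.5)
S=lambda u,v:(280+(u+.5)/3.5-.5,130+(v+.5)/3.5-.5)
def show(n,u,v,z): print(n,plane(f,T(u,v),z))
show('near L',42,395,.016);show('near R',757,341,.016)
show('farbat top far L',18,90,.056);show('R far',733,36,.056);show('bat near L',20,105,.056);show('bat near R',735,50,.056)
show('endbat RH far',215,95,.056);show('endbat RH near',225,255,.056);show('LH near',205,257,.056)
show('kit rim FL',368,291,.076);show('kit rim FR',543,232,.076);show('BL',348,225,.076);show('BR',520,172,.076)
print('tri flap free edge L',tri(f,T(328,182),s,S(231,127)));print('freeedge R?',tri(f,T(507,122),s,S(231,127)))
print('tri rim FR',tri(f,T(543,232),s,S(295,343)));print('rim FL',tri(f,T(368,291),s,S(177,238)));print('hinge R',tri(f,T(535,160),s,S(415,300)))
show('tin',108,296,.038);show('cup',697,119,.066);show('bottle base',105,180,.02)
for n,p in(('side base FR',(293,405)),('FL',(177,298)),('BR',(407,373))):print(n,plane(s,S(*p),.016))
for n,p in(('side corner top endbat/back',(365,165)),('endbat near RH',(195,182))):print(n,plane(s,S(*p),.056))
E
```

```text
near L [0.3933 0.3312 0.016 ]
near R [ 0.439  -0.3671  0.016 ]
farbat top far L [0.6879 0.3507 0.056 ]
R far [ 0.7338 -0.3462  0.056 ]
bat near L [0.6728 0.3483 0.056 ]
bat near R [ 0.7196 -0.3476  0.056 ]
endbat RH far [0.6806 0.1586 0.056 ]
endbat RH near [0.5226 0.1471 0.056 ]
LH near [0.5209 0.1662 0.056 ]
kit rim FL [0.4833 0.0094 0.076 ]
kit rim FR [ 0.5375 -0.1553  0.076 ]
BL [0.5463 0.028  0.076 ]
BR [ 0.5955 -0.1348  0.076 ]
tri flap free edge L (array([0.5498, 0.041 , 0.1588]), np.float64(0.035040940403869854))
freeedge R? (array([ 0.5464, -0.1094,  0.2387]), np.float64(0.09655181821454425))
tri rim FR (array([ 0.5406, -0.156 ,  0.0724]), np.float64(0.004610975952182993))
rim FL (array([0.484 , 0.0094, 0.0752]), np.float64(0.001178659614537969))
hinge R (array([ 0.6171, -0.1506,  0.0962]), np.float64(0.030315615355590377))
tin [0.4869 0.2631 0.038 ]
cup [ 0.648 -0.306  0.066]
bottle base [0.6062 0.2736 0.02  ]
side base FR [ 0.5452 -0.1526  0.016 ]
FL [0.4866 0.0147 0.016 ]
BR [ 0.642 -0.122  0.016]
side corner top endbat/back [0.6817 0.1564 0.056 ]
endbat near RH [0.5245 0.144  0.056 ]
```

```bash
python3 - <<'E'
from h import *
np.set_printoptions(precision=4,suppress=True)
f=load('top0');s=load('side0')
T=lambda u,v:(195+(u+.5)/3.3-.5,100+(v+.5)/3.3-.5)
S=lambda u,v:(280+(u+.5)/3.5-.5,130+(v+.5)/3.5-.5)
print('free L',tri(f,T(349,227),s,S(231,127)))
print('hinge R',tri(f,T(507,122),s,S(415,300)))
for n,p in(('hL',(328,182)),('hR',(507,122))):print(n,plane(f,T(*p),.078))
for n,p in(('fL',(349,227)),('fR',(535,162))):print(n,plane(f,T(*p),.155))
print(proj(s,plane(f,T(535,162),.155)))
E
```

```text
free L (array([0.527 , 0.0205, 0.1652]), np.float64(0.0019553184232786796))
hinge R (array([ 0.6424, -0.123 ,  0.0817]), np.float64(0.0004357770240444412))
hL [0.5875 0.0467 0.078 ]
hR [ 0.6437 -0.1233  0.078 ]
fL [0.5281 0.0214 0.155 ]
fR [ 0.5846 -0.1428  0.155 ]
[380.7147 195.6508]
```

Emit:
servo_tool([
  {"tz":-0.04,"rz":0.06,"claw":0},
  {"tz":-0.04,"rz":0.06,"claw":0},
  {"rz":0.06,"claw":0},
  {"claw":0},
])

```text
schema error: expected keys claw, tx, ty, tz, rx, ry, rz
```

```bash
cat >> h.py <<'E'
def go(x,y,z,ang=None):
    from scipy.spatial.transform import Rotation as Ro
    st=status.get_state(); q=st['ee_rot']; R=Ro.from_quat([q[1],q[2],q[3],q[0]]).as_matrix()
    d=R.T@(np.array([x,y,z])-st['tool_pos'])
    print('t',st['clock'],'pos',st['tool_pos'].round(4),'F',st['force'].round(1),'open',round(st['opening'],4),'ang',np.arctan2(R[1,0],R[0,0]).round(4),'tilt',R[:,2].round(3))
    print('tool delta',d.round(4),'rz' , None if ang is None else np.round(np.arctan2(R[1,0],R[0,0])-ang,4),'j',st['joints'].round(2))
E
python3 -c "
from h import *
go(.568,-.054,.28,.066)"
```

```text
t 0.1 pos [ 0.1496 -0.6061  0.2089] F [-0.3 -0.5 -0.8] open 0.0871 ang 0.2418 tilt [-0.     0.002 -1.   ]
tool delta [ 0.5384 -0.436  -0.0701] rz 0.1758 j [-1.51  0.53  1.43  0.    1.18 -0.18]
```

Every row needs all seven keys.

Emit:
servo_tool([
  {"claw":0,"tx":0,"ty":0,"tz":-0.04,"rx":0,"ry":0,"rz":0.06},
  {"claw":0,"tx":0,"ty":0,"tz":-0.04,"rx":0,"ry":0,"rz":0.06},
  {"claw":0,"tx":0,"ty":0,"tz":0,"rx":0,"ry":0,"rz":0.06},
  {"claw":0,"tx":0,"ty":0,"tz":0,"rx":0,"ry":0,"rz":0},
])

```text
clock: 0.6
tool_pos: [0.1495, -0.6045, 0.2881]
ee_rot: [-0.004, 1.0, 0.028, -0.0]
force: [0.5, 0.5, -0.8]
opening: 0.0548
```

```bash
python3 -c "
from h import *
go(.568,-.054,.28,.066)"
```

```text
t 0.6 pos [ 0.1495 -0.6045  0.2881] F [ 0.5  0.5 -0.8] open 0.0548 ang 0.0567 tilt [-0.001  0.009 -1.   ]
tool delta [ 0.449  -0.5258  0.0128] rz -0.0093 j [-1.51  0.45  1.34 -0.    1.36  0.01]
```

Emit:
servo_tool([
  {"claw":0,"tx":0.037,"ty":-0.044,"tz":0,"rx":0,"ry":0,"rz":0},
  {"claw":0,"tx":0.037,"ty":-0.044,"tz":0,"rx":0,"ry":0,"rz":0},
  {"claw":0,"tx":0.037,"ty":-0.044,"tz":0,"rx":0,"ry":0,"rz":0},
  {"claw":0,"tx":0.037,"ty":-0.044,"tz":0,"rx":0,"ry":0,"rz":0},
  {"claw":0,"tx":0.037,"ty":-0.044,"tz":0,"rx":0,"ry":0,"rz":0},
  {"claw":0,"tx":0.037,"ty":-0.044,"tz":0,"rx":0,"ry":0,"rz":0},
  {"claw":0,"tx":0.037,"ty":-0.044,"tz":0,"rx":0,"ry":0,"rz":0},
  {"claw":0,"tx":0.037,"ty":-0.044,"tz":0,"rx":0,"ry":0,"rz":0},
  {"claw":0,"tx":0.037,"ty":-0.044,"tz":0,"rx":0,"ry":0,"rz":0},
  {"claw":0,"tx":0.037,"ty":-0.044,"tz":0,"rx":0,"ry":0,"rz":0},
  {"claw":0,"tx":0.037,"ty":-0.044,"tz":0,"rx":0,"ry":0,"rz":0},
  {"claw":0,"tx":0.037,"ty":-0.044,"tz":0,"rx":0,"ry":0,"rz":0},
])

```text
clock: 2.1
tool_pos: [0.5687, -0.0353, 0.2859]
ee_rot: [-0.008, 0.999, 0.03, -0.003]
force: [0.9, -0.6, 0.1]
opening: 0.0008
```

```bash
python3 -c "
from h import *
go(.568,-.054,.20,.066)"
```

```text
t 2.1 pos [ 0.5687 -0.0353  0.2859] F [ 0.9 -0.6  0.1] open 0.0008 ang 0.0607 tilt [-0.007  0.017 -1.   ]
tool delta [-0.0012  0.0201  0.0855] rz -0.0053 j [-0.27  0.38  1.47  0.01  1.31  1.24]
```

Emit:
servo_tool([
  {"claw":0,"tx":0,"ty":0.02,"tz":0.045,"rx":0,"ry":0,"rz":0},
  {"claw":0,"tx":0,"ty":0,"tz":0.04,"rx":0,"ry":0,"rz":0},
  {"claw":0,"tx":0,"ty":0,"tz":0.015,"rx":0,"ry":0,"rz":0},
  {"claw":0,"tx":0,"ty":0,"tz":0.015,"rx":0,"ry":0,"rz":0},
  {"claw":0,"tx":0,"ty":0,"tz":0.015,"rx":0,"ry":0,"rz":0},
])

```text
clock: 2.72
tool_pos: [0.5733, -0.0482, 0.152]
ee_rot: [-0.008, 0.999, 0.037, -0.001]
force: [-0.3, -0.3, -0.2]
opening: 0.0006
```

```bash
python3 -c "
from h import *
go(.568,-.054,.102,.066)"
```

```text
t 2.725 pos [ 0.5733 -0.0482  0.152 ] F [-0.3 -0.3 -0.2] open 0.0006 ang 0.0746 tilt [-0.003  0.016 -1.   ]
tool delta [-0.0056  0.0062  0.05  ] rz 0.0086 j [-0.29  0.54  1.61  0.02  1.    1.2 ]
```

Emit:
servo_tool([
  {"claw":0,"tx":-0.005,"ty":0.004,"tz":0.01,"rx":0,"ry":0,"rz":0},
  {"claw":0,"tx":-0.002,"ty":0,"tz":0.01,"rx":0,"ry":0,"rz":0},
  {"claw":0,"tx":-0.002,"ty":0,"tz":0.01,"rx":0,"ry":0,"rz":0},
])

```text
clock: 3.1
tool_pos: [0.5652, -0.0536, 0.1215]
ee_rot: [-0.008, 0.999, 0.037, 0.001]
force: [0.2, 1.2, 0.5]
opening: 0.0003
```

```bash
python3 -c "
from h import *
go(.568,-.054,.102,.066)"
```

```text
t 3.1 pos [ 0.5652 -0.0536  0.1215] F [0.2 1.2 0.5] open 0.0003 ang 0.0739 tilt [ 0.001  0.015 -1.   ]
tool delta [0.0027 0.0009 0.0195] rz 0.0079 j [-0.3   0.57  1.66  0.02  0.92  1.19]
```

Emit:
servo_tool([
  {"claw":0,"tx":-0.005,"ty":0,"tz":0.007,"rx":0,"ry":0,"rz":0},
  {"claw":0,"tx":-0.005,"ty":0,"tz":0.007,"rx":0,"ry":0,"rz":0},
  {"claw":0,"tx":0,"ty":0,"tz":0.004,"rx":0,"ry":0,"rz":0},
  {"claw":0,"tx":0,"ty":0,"tz":0.002,"rx":0,"ry":0,"rz":0},
])

```text
clock: 3.6
tool_pos: [0.5543, -0.0542, 0.1002]
ee_rot: [-0.007, 0.999, 0.037, 0.001]
force: [-0.8, -0.1, 0.5]
opening: 0.0004
```

```bash
python3 -c "
from h import *
go(.568,-.054,.102,.066)
grab('side','s1');grab('top','t1')
a=cv2.imread('pics/top0.png')
A=cv2.imread('pics/t1.png')[90:235,195:435];B=cv2.imread('pics/s1.png')[100:300,260:470]
cv2.imwrite('pics/z1.png',np.vstack([cv2.resize(A,(480,290)),cv2.resize(B,(315,300)).copy() if 0 else cv2.copyMakeBorder(cv2.resize(B,(315,300)),0,0,0,165,0)]))"
```

```text
t 3.6 pos [ 0.5543 -0.0542  0.1002] F [-0.8 -0.1  0.5] open 0.0004 ang 0.0738 tilt [ 0.001  0.015 -1.   ]
tool delta [ 0.0137  0.0008 -0.0018] rz 0.0078 j [-0.31  0.59  1.7   0.02  0.85  1.18]
```

View pics/z1.png

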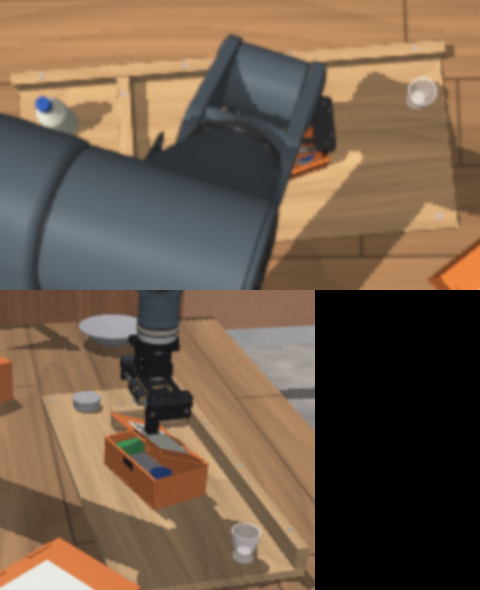

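```bash
python3 -c "
import cv2
B=cv2.imread('pics/s1.png')[130:270,310:430]
cv2.imwrite('pics/z2.png',cv2.resize(B,None,fx=4.2,fy=4.2,interpolation=2))"
```

```text
(no output)
```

View pics/z2.png

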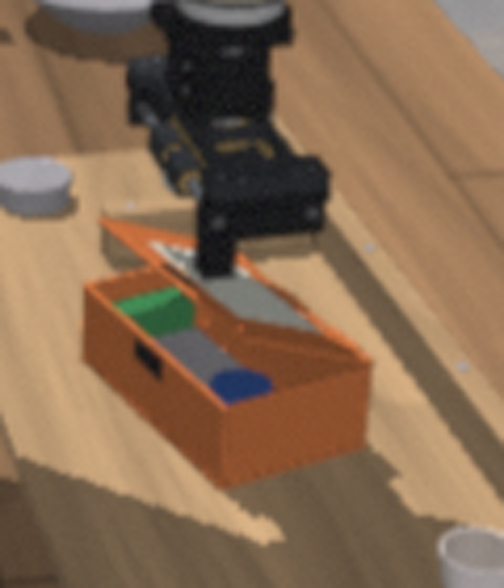

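```bash
python3 - <<'E'
from h import *
np.set_printoptions(precision=4,suppress=True)
s=load('s1')
for z in (.078,.1,.12,.14): print(z,proj(s,[.5543,-.054,z]))
for z in (.078,.1,.12,.14): print(z,plane(s,(360.7,195.5),z))
print(plane(s,(310+222/4.2,130+484/4.2),.016))
E
```

```text
0.078 [359.4913 206.0453]
0.1 [359.8834 198.9446]
0.12 [360.2453 192.3889]
0.14 [360.6127 185.7353]
0.078 [0.5712 0.0049 0.078 ]
0.1 [ 0.5609 -0.0351  0.1   ]
0.12 [ 0.5515 -0.0714  0.12  ]
0.14 [ 0.5422 -0.1078  0.14  ]
[ 0.5441 -0.1519  0.016 ]
```

```bash
python3 - <<'E'
from h import *
np.set_printoptions(precision=1,suppress=True)
s=load('s1')
c=np.array([.5633,-.0556]);th=.318;ex=np.array([np.cos(th),np.sin(th)]);ey=np.array([-ex[1],ex[0]])
for a in(.9,.5,.4,.3,.2,.1,0):
  r=.11;x=.055-r*np.cos(a);z=.078+r*np.sin(a)
  P=[proj(s,np.r_[c+ex*x+ey*y,z]) for y in(.09,-.09)]
  print(a,[((p-[310,130])*4.2) for p in P])
print([((proj(s,np.r_[c+ex*.055+ey*y,.078])-[310,130])*4.2) for y in(.09,-.09)])
print('start tips',[proj(load('side0'),[.1496,-.6061,z]) for z in (.187,.209,.23)])
E
```

```text
0.9 [array([139.9, 149.8]), array([289.6, 264.7])]
0.5 [array([101.1, 203.7]), array([245.8, 324.2])]
0.4 [array([ 94.5, 218.6]), array([238. , 340.5])]
0.3 [array([ 89.1, 233.6]), array([231.7, 356.8])]
0.2 [array([ 85.2, 248.7]), array([226.8, 373.2])]
0.1 [array([ 82.7, 263.7]), array([223.5, 389.3])]
0 [array([ 81.7, 278.3]), array([221.8, 405. ])]
[array([222.2, 245. ]), array([372.7, 364.1])]
start tips [array([187.4, 335.3]), array([185.6, 324.7]), array([183.9, 314.2])]
```

```bash
python3 -c "
import cv2
B=cv2.imread('pics/side0.png')[220:340,120:250]
cv2.imwrite('pics/z3.png',cv2.resize(B,None,fx=4.2,fy=4.2,interpolation=2))"
```

```text
(no output)
```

View pics/z3.png

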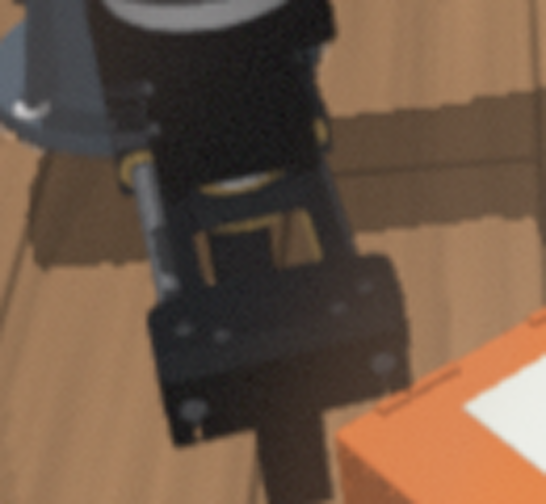

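```bash
python3 -c "
from h import *
s=load('side0')
for y in(-.0435,-.0585): print([proj(s,[.1496+.242*y*-1*0,-.6061+y,z]).round(1) for z in (.187,.209,.236)])
B=cv2.imread('pics/side0.png')[270:380,140:250]
cv2.imwrite('pics/z3b.png',cv2.resize(B,None,fx=4.2,fy=4.2,interpolation=2))"
```

```text
[array([185.2, 356.2]), array([183.3, 345.3]), array([180.9, 331.5])]
[array([184.4, 363.9]), array([182.5, 352.9]), array([180., 339.])]
```

View pics/z3b.png

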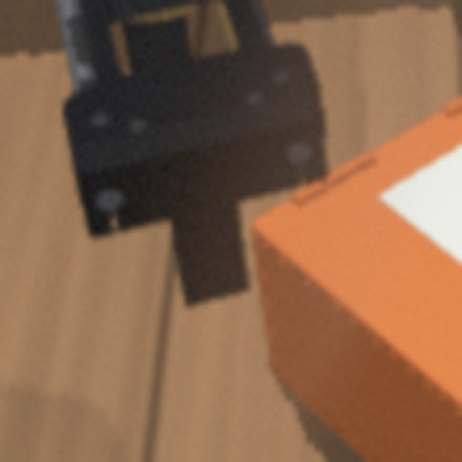

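Emit:
servo_tool([
  {"claw":0,"tx":0.005,"ty":0,"tz":0.007,"rx":0,"ry":0,"rz":0},
  {"claw":0,"tx":0.0,"ty":0,"tz":0.006,"rx":0,"ry":0,"rz":0},
  {"claw":0,"tx":0,"ty":0,"tz":0,"rx":0,"ry":0,"rz":0},
])

```text
clock: 4.08
tool_pos: [0.5604, -0.0536, 0.0866]
ee_rot: [-0.007, 0.999, 0.037, 0.001]
force: [-0.5, -0.2, 0.1]
opening: 0.0006
```

```bash
python3 -c "
from h import *
go(.568,-.054,.102,.066)
grab('side','s2')
B=cv2.imread('pics/s2.png')[130:270,310:430]
cv2.imwrite('pics/z4.png',cv2.resize(B,None,fx=4.2,fy=4.2,interpolation=2))"
```

```text
t 4.075 pos [ 0.5604 -0.0536  0.0866] F [-0.5 -0.2  0.1] open 0.0006 ang 0.074 tilt [ 0.002  0.015 -1.   ]
tool delta [ 0.0076  0.0007 -0.0154] rz 0.008 j [-0.3   0.62  1.7   0.02  0.83  1.18]
```

View pics/z4.png

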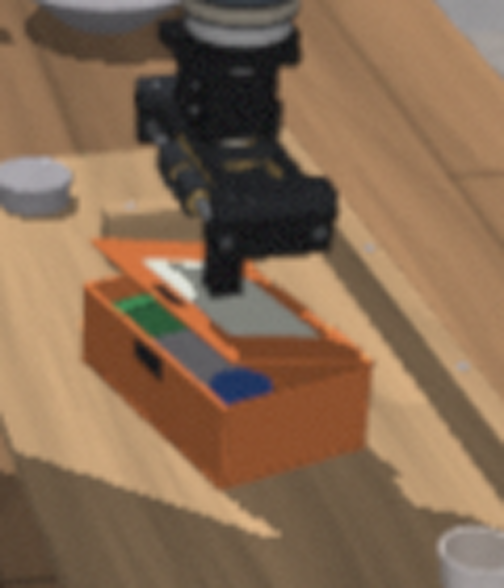

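The flap is now near 0.25 rad. The visible fingertip sits about 6 mm above the reported TCP, not 22 mm below it, so I'll go by the images and the contact force. Pressing on.

Emit:
servo_tool([
  {"claw":0,"tx":-0.003,"ty":0,"tz":0.005,"rx":0,"ry":0,"rz":0},
  {"claw":0,"tx":-0.003,"ty":0,"tz":0.004,"rx":0,"ry":0,"rz":0},
  {"claw":0,"tx":0,"ty":0,"tz":0.002,"rx":0,"ry":0,"rz":0},
  {"claw":0,"tx":0,"ty":0,"tz":0,"rx":0,"ry":0,"rz":0},
])

```text
clock: 4.62
tool_pos: [0.5541, -0.054, 0.0752]
ee_rot: [-0.007, 0.999, 0.037, 0.001]
force: [0.3, -0.2, 1.1]
opening: 0.0005
```

```bash
python3 -c "
from h import *
go(.568,-.054,.102,.066)
grab('side','s3')
B=cv2.imread('pics/s3.png')[130:270,310:430]
cv2.imwrite('pics/z5.png',cv2.resize(B,None,fx=4.2,fy=4.2,interpolation=2))"
```

```text
t 4.625 pos [ 0.5541 -0.054   0.0752] F [ 0.3 -0.2  1.1] open 0.0005 ang 0.0739 tilt [ 0.002  0.014 -1.   ]
tool delta [ 0.0139  0.0006 -0.0268] rz 0.0079 j [-0.31  0.63  1.72  0.02  0.8   1.18]
```

View pics/z5.png

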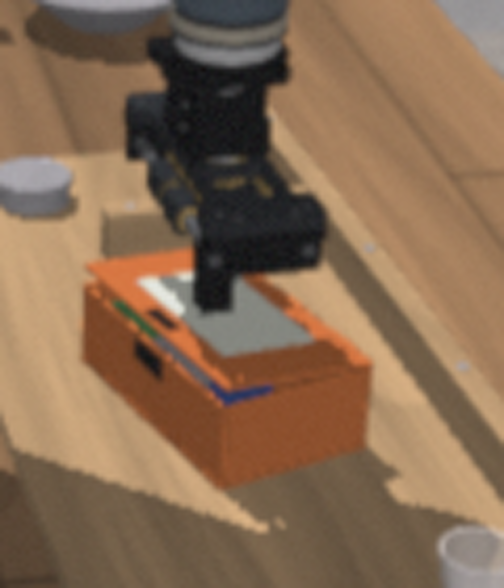

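The flap is nearly down, at about 0.1 rad, with a gap still showing at its front edge (225,385 in the zoom). I'll press a little further with small steps.

Emit:
servo_tool([
  {"claw":0,"tx":-0.004,"ty":0,"tz":0.003,"rx":0,"ry":0,"rz":0},
  {"claw":0,"tx":-0.004,"ty":0,"tz":0.003,"rx":0,"ry":0,"rz":0},
  {"claw":0,"tx":-0.004,"ty":0,"tz":0.002,"rx":0,"ry":0,"rz":0},
])

```text
clock: 5.05
tool_pos: [0.5433, -0.055, 0.0675]
ee_rot: [-0.007, 0.999, 0.037, 0.003]
force: [3.8, 3.4, 11.0]
opening: 0.0004
```

Emit:
servo_tool([
  {"claw":0,"tx":0,"ty":0,"tz":0.002,"rx":0,"ry":0,"rz":0},
])

```text
clock: 5.18
tool_pos: [0.5434, -0.0549, 0.0672]
ee_rot: [-0.007, 0.999, 0.037, 0.004]
force: [-5.0, 0.7, 23.8]
opening: 0.0006
```

```bash
python3 -c "
from h import *
go(.568,-.054,.102,.066)
grab('side','s4')
B=cv2.imread('pics/s4.png')[130:270,310:430]
cv2.imwrite('pics/z6.png',cv2.resize(B,None,fx=4.2,fy=4.2,interpolation=2))"
```

```text
t 5.175 pos [ 0.5434 -0.0549  0.0672] F [-5.   0.7 23.8] open 0.0006 ang 0.0735 tilt [ 0.007  0.014 -1.   ]
tool delta [ 0.0249  0.0004 -0.0346] rz 0.0075 j [-0.31  0.63  1.75  0.02  0.75  1.17]
```

View pics/z6.png

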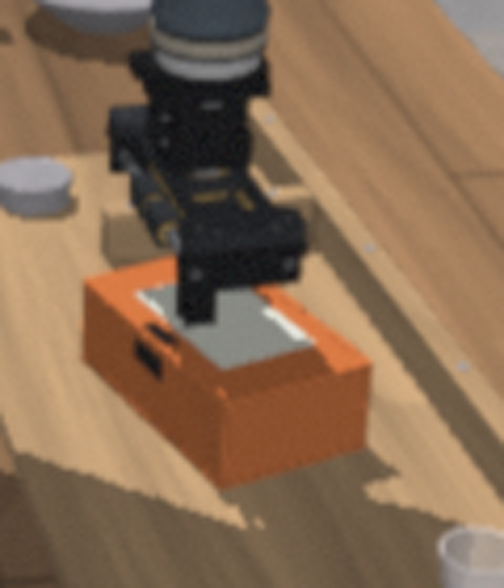

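```bash
python3 - <<'E'
from h import *
np.set_printoptions(precision=4,suppress=True)
s=load('s4')
for p in((180,318),(198,323),(215,321)): print(plane(s,(310+p[0]/4.2,130+p[1]/4.2),.080))
print(plane(s,(310+222/4.2,130+395/4.2),.080),plane(s,(310+84/4.2,130+285/4.2),.080),plane(s,(310+370/4.2,130+365/4.2),.080))
E
```

```text
[ 0.536  -0.0532  0.08  ]
[ 0.5461 -0.0612  0.08  ]
[ 0.5575 -0.0602  0.08  ]
[ 0.5411 -0.1501  0.08  ] [ 0.4822 -0.0005  0.08  ] [ 0.6405 -0.128   0.08  ]
```

Emit:
servo_tool([
  {"claw":0,"tx":0,"ty":0,"tz":-0.02,"rx":0,"ry":0,"rz":0},
  {"claw":0.6,"tx":-0.03,"ty":0,"tz":-0.04,"rx":0,"ry":0,"rz":0},
  {"claw":1,"tx":-0.05,"ty":0,"tz":-0.02,"rx":0,"ry":0,"rz":0},
  {"claw":1,"tx":-0.05,"ty":0,"tz":0,"rx":0,"ry":0,"rz":0},
])

```text
clock: 5.72
tool_pos: [0.4131, -0.0669, 0.1485]
ee_rot: [-0.005, 0.999, 0.038, 0.006]
force: [-0.4, -0.1, 0.1]
opening: 0.0227
```

```bash
python3 -c "
from h import *
go(.42,-.05,.05,.066)
grab('side','s5');grab('top','t5')
A=cv2.imread('pics/t5.png')[90:235,195:435];B=cv2.imread('pics/s5.png')[120:290,280:470]
cv2.imwrite('pics/z7a.png',cv2.resize(A,None,fx=3,fy=3,interpolation=2));cv2.imwrite('pics/z7b.png',cv2.resize(B,None,fx=3.5,fy=3.5,interpolation=2))"
```

```text
t 5.725 pos [ 0.4131 -0.0669  0.1485] F [-0.4 -0.1  0.1] open 0.0227 ang 0.0762 tilt [ 0.011  0.011 -1.   ]
tool delta [ 0.007  -0.0153  0.0988] rz 0.0102 j [-0.44  0.36  2.    0.02  0.78  1.04]
```

View pics/z7a.png

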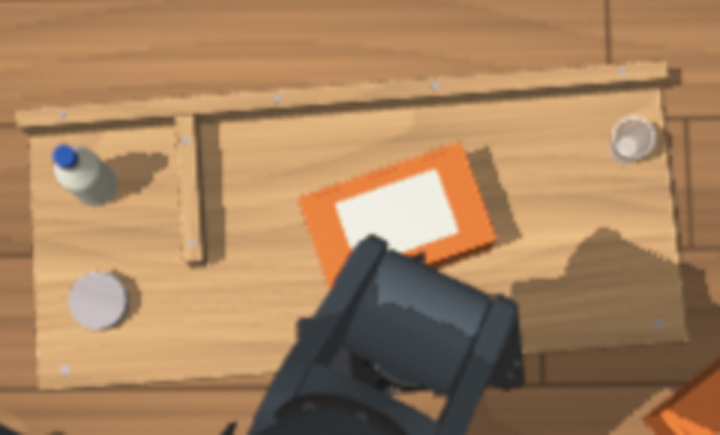

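View pics/z7b.png

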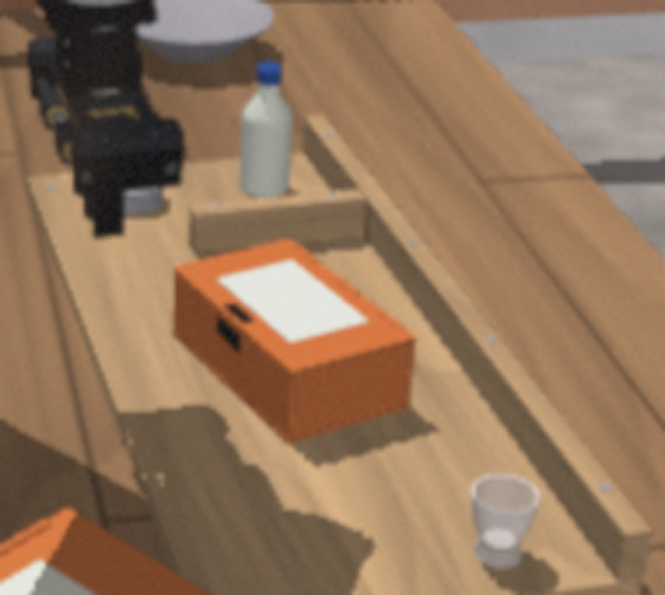

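Emit:
servo_tool([
  {"claw":1,"tx":0.02,"ty":-0.002,"tz":0.03,"rx":0,"ry":0,"rz":0.01},
  {"claw":1,"tx":0.005,"ty":0,"tz":0.03,"rx":0,"ry":0,"rz":0},
  {"claw":1,"tx":0.0,"ty":0,"tz":0.02,"rx":0,"ry":0,"rz":0},
  {"claw":1,"tx":0.0,"ty":0,"tz":0.01,"rx":0,"ry":0,"rz":0},
  {"claw":1,"tx":0.0,"ty":0,"tz":0,"rx":0,"ry":0,"rz":0},
])

```text
clock: 6.45
tool_pos: [0.4345, -0.0602, 0.0551]
ee_rot: [-0.007, 0.999, 0.031, 0.003]
force: [-0.5, -0.3, 0.1]
opening: 0.0802
```

```bash
python3 -c "
from h import *
go(.438,-.0645,.03,.066)
grab('side','s6');
B=cv2.imread('pics/s6.png')[120:290,280:470]
cv2.imwrite('pics/z8.png',cv2.resize(B,None,fx=3.5,fy=3.5,interpolation=2))"
```

```text
t 6.45 pos [ 0.4345 -0.0602  0.0551] F [-0.5 -0.3  0.1] open 0.0802 ang 0.0618 tilt [ 0.006  0.014 -1.   ]
tool delta [0.0031 0.0049 0.0251] rz -0.0042 j [-0.4   0.57  2.03  0.03  0.54  1.08]
```

View pics/z8.png

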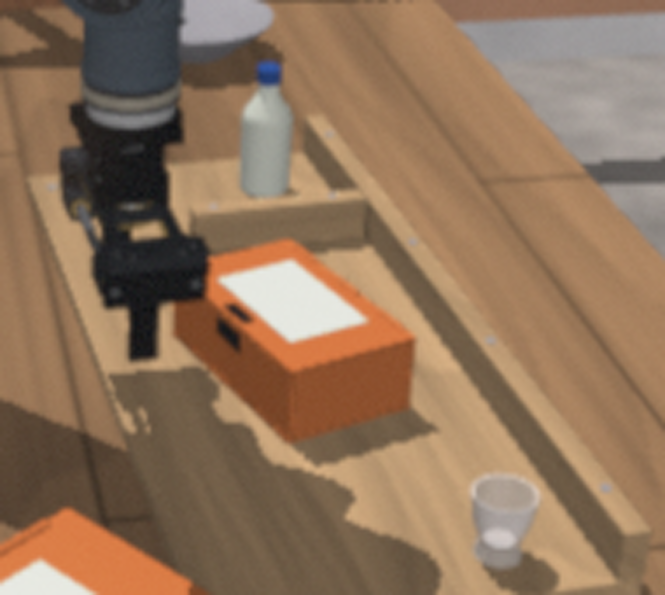

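```bash
python3 - <<'E'
from h import *
np.set_printoptions(precision=4,suppress=True)
s=load('s6')
for z in(.02,.033,.05,.06,.07): print(plane(s,(280+143/3.5,120+357/3.5),z))
E
```

```text
[ 0.4526 -0.0276  0.02  ]
[ 0.4491 -0.0488  0.033 ]
[ 0.4446 -0.0765  0.05  ]
[ 0.442  -0.0927  0.06  ]
[ 0.4393 -0.109   0.07  ]
```

Emit:
servo_tool([
  {"claw":1,"tx":0.002,"ty":0.005,"tz":0.02,"rx":0,"ry":0,"rz":0},
  {"claw":1,"tx":0.0,"ty":0,"tz":0.012,"rx":0,"ry":0,"rz":0},
  {"claw":1,"tx":0.0,"ty":0,"tz":0.004,"rx":0,"ry":0,"rz":0},
  {"claw":1,"tx":0.0,"ty":0,"tz":0,"rx":0,"ry":0,"rz":0},
])

```text
clock: 7.0
tool_pos: [0.4395, -0.0654, 0.0209]
ee_rot: [-0.006, 0.999, 0.031, 0.006]
force: [-0.6, 0.8, 0.6]
opening: 0.0871
```

```bash
python3 -c "
from h import *
go(.458,-.063,.018,.066)
grab('side','s7');
B=cv2.imread('pics/s7.png')[120:290,280:470]
cv2.imwrite('pics/z9.png',cv2.resize(B,None,fx=3.5,fy=3.5,interpolation=2))"
```

```text
t 7.0 pos [ 0.4395 -0.0654  0.0209] F [-0.6  0.8  0.6] open 0.0871 ang 0.062 tilt [ 0.012  0.011 -1.   ]
tool delta [ 0.0186 -0.0012  0.0031] rz -0.004 j [-0.41  0.65  2.03  0.04  0.45  1.07]
```

View pics/z9.png

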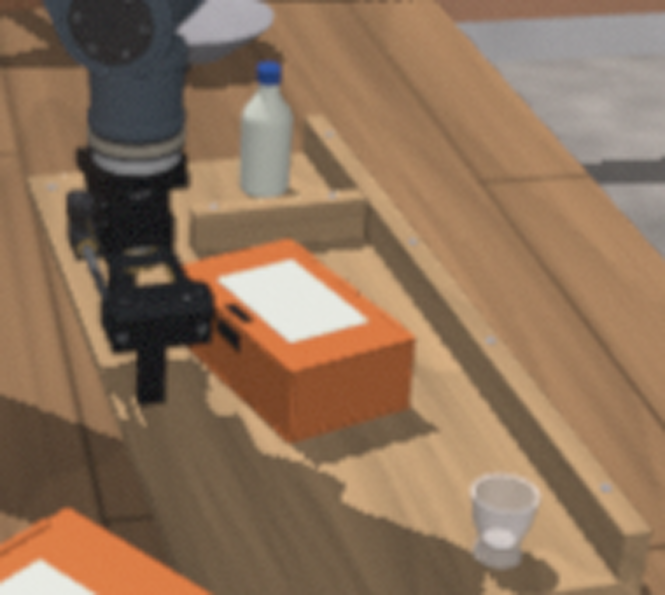

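```bash
python3 - <<'E'
from h import *
np.set_printoptions(precision=4,suppress=True)
s=load('s7')
for p in((150,403),(205,340),(115,350)):
  print(p,[plane(s,(280+p[0]/3.5,120+p[1]/3.5),z) for z in(.03,.036,.07,.09,.106)])
E
```

```text
(150, 403) [array([ 0.4448, -0.1108,  0.03  ]), array([ 0.4432, -0.12  ,  0.036 ]), array([ 0.4344, -0.1721,  0.07  ]), array([ 0.4292, -0.2028,  0.09  ]), array([ 0.4251, -0.2273,  0.106 ])]
(205, 340) [array([ 0.5033, -0.0249,  0.03  ]), array([ 0.5012, -0.0348,  0.036 ]), array([ 0.4896, -0.091 ,  0.07  ]), array([ 0.4828, -0.1241,  0.09  ]), array([ 0.4773, -0.1506,  0.106 ])]
(115, 350) [array([ 0.4296, -0.0302,  0.03  ]), array([ 0.4282, -0.0401,  0.036 ]), array([ 0.4201, -0.0961,  0.07  ]), array([ 0.4153, -0.129 ,  0.09  ]), array([ 0.4115, -0.1554,  0.106 ])]
```

Emit:
servo_tool([
  {"claw":1,"tx":0.02,"ty":0,"tz":0.001,"rx":0,"ry":0,"rz":-0.004},
  {"claw":1,"tx":0.015,"ty":0,"tz":0,"rx":0,"ry":0,"rz":0},
  {"claw":1,"tx":0.01,"ty":0,"tz":0,"rx":0,"ry":0,"rz":0},
  {"claw":1,"tx":0.01,"ty":0,"tz":0,"rx":0,"ry":0,"rz":0},
  {"claw":1,"tx":0.01,"ty":0,"tz":0,"rx":0,"ry":0,"rz":0},
  {"claw":1,"tx":0.01,"ty":0,"tz":0,"rx":0,"ry":0,"rz":0},
])

```text
clock: 7.8
tool_pos: [0.5094, -0.0569, 0.0211]
ee_rot: [-0.008, 0.999, 0.035, -0.001]
force: [-3.6, 2.5, 0.9]
opening: 0.0869
```

```bash
python3 -c "
from h import *
go(.568,-.055,.02,.066)
grab('side','s8');grab('top','t8')
A=cv2.imread('pics/t8.png')[90:235,195:435];B=cv2.imread('pics/s8.png')[120:290,280:470]
cv2.imwrite('pics/z10a.png',cv2.resize(A,None,fx=3,fy=3,interpolation=2));cv2.imwrite('pics/z10b.png',cv2.resize(B,None,fx=3.5,fy=3.5,interpolation=2))"
```

```text
t 7.8 pos [ 0.5094 -0.0569  0.0211] F [-3.6  2.5  0.9] open 0.0869 ang 0.0694 tilt [-0.003  0.016 -1.   ]
tool delta [0.0586 0.0022 0.001 ] rz 0.0034 j [-0.34  0.69  1.85  0.03  0.61  1.14]
```

View pics/z10a.png

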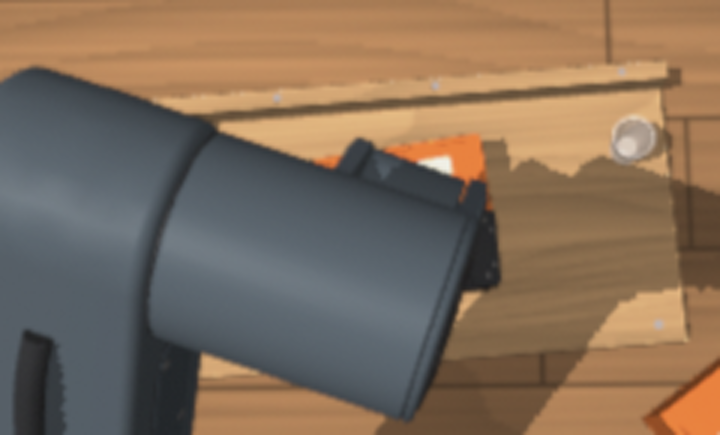

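View pics/z10b.png

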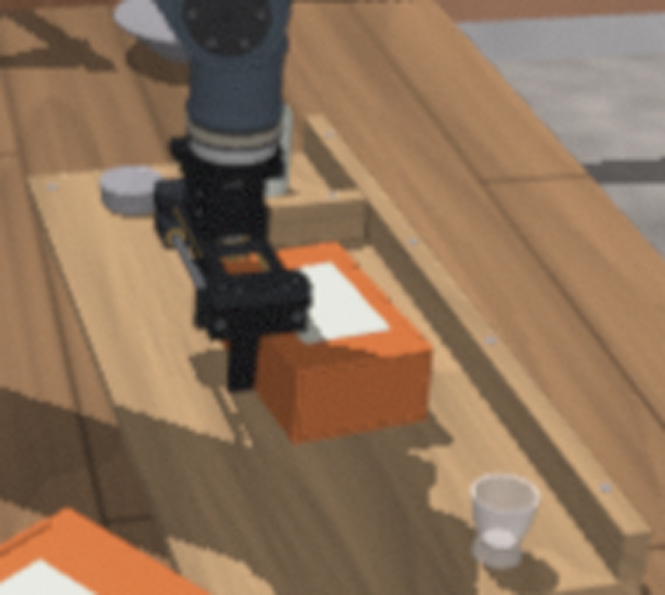

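Emit:
servo_tool([
  {"claw":1,"tx":0.01,"ty":0,"tz":0,"rx":0,"ry":0,"rz":0},
  {"claw":1,"tx":0.01,"ty":0,"tz":0,"rx":0,"ry":0,"rz":0},
  {"claw":1,"tx":0.01,"ty":0,"tz":0,"rx":0,"ry":0,"rz":0},
  {"claw":1,"tx":0.01,"ty":0,"tz":0,"rx":0,"ry":0,"rz":0},
  {"claw":1,"tx":0.01,"ty":0,"tz":0,"rx":0,"ry":0,"rz":0},
  {"claw":1,"tx":0.005,"ty":0,"tz":0,"rx":0,"ry":0,"rz":0},
])

```text
clock: 8.65
tool_pos: [0.5669, -0.0541, 0.0212]
ee_rot: [-0.008, 0.999, 0.033, -0.002]
force: [-5.2, -1.0, 2.7]
opening: 0.0872
```

```bash
python3 -c "
from h import *
go(.568,-.055,.02,.066)"
```

```text
t 8.65 pos [ 0.5669 -0.0541  0.0212] F [-5.2 -1.   2.7] open 0.0872 ang 0.0658 tilt [-0.005  0.016 -1.   ]
tool delta [0.0011 0.0009 0.0012] rz -0.0002 j [-0.3   0.73  1.7   0.02  0.72  1.19]
```

Emit:
servo_tool([
  {"claw":1,"tx":0.005,"ty":0,"tz":0,"rx":0,"ry":0,"rz":0},
  {"claw":1,"tx":0.004,"ty":0,"tz":0,"rx":0,"ry":0,"rz":0},
])

```text
clock: 8.9
tool_pos: [0.5754, -0.0536, 0.0212]
ee_rot: [-0.008, 0.999, 0.033, -0.003]
force: [-4.7, -0.4, 2.9]
opening: 0.0873
```

Emit:
servo_tool([
  {"claw":1,"tx":0.003,"ty":0,"tz":0,"rx":0,"ry":0,"rz":0},
])

```text
clock: 9.02
tool_pos: [0.5761, -0.0535, 0.0212]
ee_rot: [-0.008, 0.999, 0.033, -0.006]
force: [-12.0, -4.0, 8.2]
opening: 0.087
```

Emit:
servo_tool([
  {"claw":1,"tx":0.003,"ty":0,"tz":0,"rx":0,"ry":0,"rz":0},
])

```text
clock: 9.15
tool_pos: [0.5757, -0.0535, 0.0212]
ee_rot: [-0.008, 0.999, 0.033, -0.01]
force: [-11.6, -3.1, 8.7]
opening: 0.0873
```

```bash
python3 -c "
from h import *
go(.568,-.055,.02,.066)
grab('side','s9')
B=cv2.imread('pics/s9.png')[120:290,280:470]
cv2.imwrite('pics/z11.png',cv2.resize(B,None,fx=3.5,fy=3.5,interpolation=2))"
```

```text
t 9.15 pos [ 0.5757 -0.0535  0.0212] F [-11.6  -3.1   8.7] open 0.0873 ang 0.0667 tilt [-0.02   0.016 -1.   ]
tool delta [-0.0077  0.001   0.0013] rz 0.0007 j [-0.29  0.74  1.67  0.01  0.75  1.2 ]
```

View pics/z11.png

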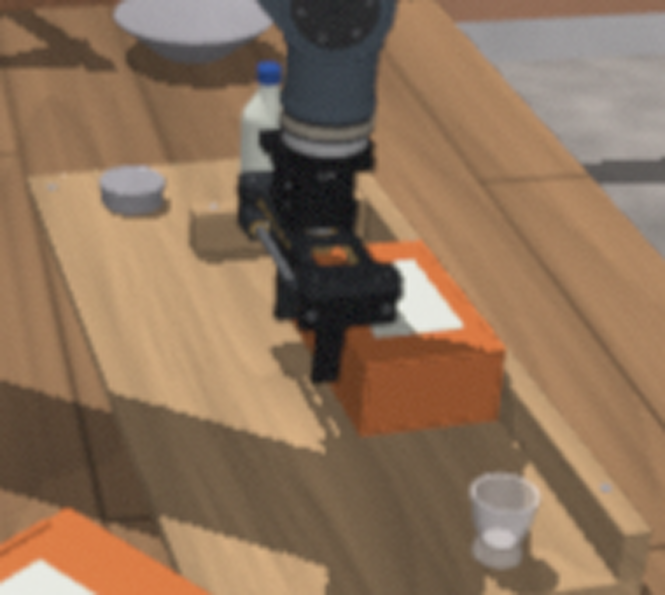

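Emit:
servo_tool([
  {"claw":1,"tx":-0.015,"ty":0,"tz":0,"rx":0,"ry":0,"rz":0},
  {"claw":1,"tx":-0.04,"ty":0,"tz":0,"rx":0,"ry":0,"rz":0},
  {"claw":0.6,"tx":-0.03,"ty":0,"tz":-0.04,"rx":0,"ry":0,"rz":0},
  {"claw":0.5,"tx":0,"ty":0,"tz":-0.05,"rx":0,"ry":0,"rz":0},
  {"claw":0.5,"tx":0,"ty":0.03,"tz":-0.04,"rx":0,"ry":0,"rz":-0.15},
  {"claw":0.5,"tx":0,"ty":0,"tz":0,"rx":0,"ry":0,"rz":-0.18},
  {"claw":0.5,"tx":0,"ty":0,"tz":0,"rx":0,"ry":0,"rz":-0.18},
  {"claw":0.5,"tx":0,"ty":0,"tz":0,"rx":0,"ry":0,"rz":-0.18},
  {"claw":0.5,"tx":0,"ty":0,"tz":0,"rx":0,"ry":0,"rz":-0.18},
])

```text
clock: 10.32
tool_pos: [0.5162, -0.1001, 0.162]
ee_rot: [0.008, 0.887, 0.462, 0.015]
force: [-0.3, 1.0, -0.5]
opening: 0.0439
```

```bash
python3 -c "
from h import *
go(.6,-.25,.15,.066+np.pi/2)
grab('side','s10');grab('top','t10')
A=cv2.imread('pics/t10.png')[90:235,195:435];B=cv2.imread('pics/s10.png')[120:290,280:470]
cv2.imwrite('pics/z12a.png',cv2.resize(A,None,fx=3,fy=3,interpolation=2));cv2.imwrite('pics/z12b.png',cv2.resize(B,None,fx=3.5,fy=3.5,interpolation=2))"
```

```text
t 10.325 pos [ 0.5162 -0.1001  0.162 ] F [-0.3  1.  -0.5] open 0.0439 ang 0.961 tilt [ 0.035 -0.001 -0.999]
tool delta [-0.0751  0.1542  0.015 ] rz -0.6758 j [-0.41  0.45  1.76  0.02  0.9   0.19]
```

View pics/z12a.png

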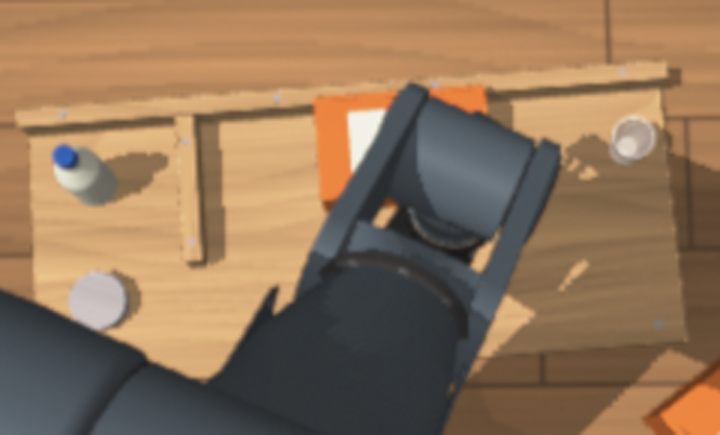

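View pics/z12b.png

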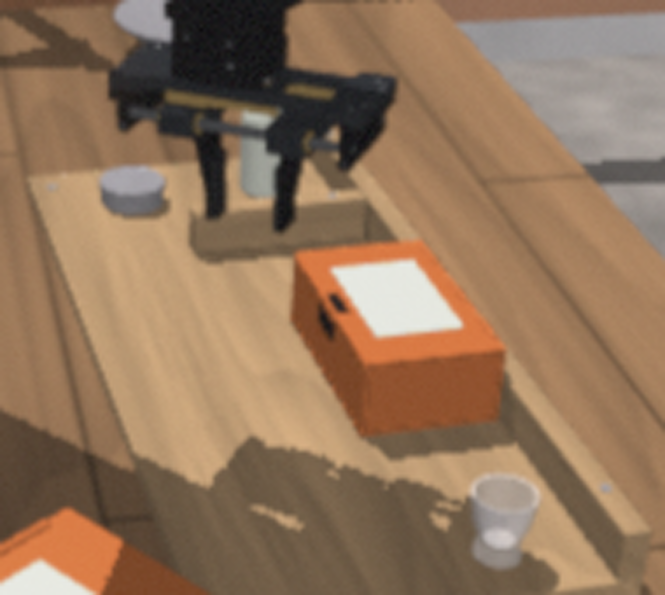

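```bash
cat > m.py <<'E'
from h import *
np.set_printoptions(precision=4,suppress=True)
E
python3 - <<'E'
from m import *
s=load('s10');f=load('t10')
S=lambda u,v:(280+(u+.5)/3.5-.5,120+(v+.5)/3.5-.5); T=lambda u,v:(195+(u+.5)/3-.5,90+(v+.5)/3-.5)
for n,p in(('FR top',(360,363)),('BR top',(502,350)),('FL top',(294,256)),('BL top',(418,242))):print(n,plane(s,S(*p),.080))
print('FR base',plane(s,S(363,436),.016))
for n,p in(('BL',(314,97)),('FL',(326,212)),('BR',(486,86))):print(n,plane(f,T(*p),.080))
E
```

```text
FR top [ 0.5916 -0.1538  0.08  ]
BR top [ 0.7007 -0.1505  0.08  ]
FL top [0.5822 0.0161 0.08  ]
BL top [0.6895 0.0261 0.08  ]
FR base [ 0.5984 -0.1548  0.016 ]
BL [0.6923 0.0299 0.08  ]
FL [0.5691 0.0176 0.08  ]
BR [ 0.702  -0.1505  0.08  ]
```

Emit:
servo_tool([
  {"claw":0.5,"tx":0,"ty":0,"tz":0,"rx":0,"ry":0,"rz":-0.17},
  {"claw":0.5,"tx":0,"ty":0,"tz":0,"rx":0,"ry":0,"rz":-0.17},
  {"claw":0.5,"tx":0,"ty":0,"tz":0,"rx":0,"ry":0,"rz":-0.17},
  {"claw":0.5,"tx":0,"ty":0,"tz":0,"rx":0,"ry":0,"rz":-0.17},
  {"claw":0.5,"tx":0,"ty":0,"tz":0,"rx":0,"ry":0,"rz":0},
])

```text
clock: 11.05
tool_pos: [0.5234, -0.1022, 0.1639]
ee_rot: [0.02, 0.684, 0.729, 0.015]
force: [-0.0, 0.3, -0.1]
opening: 0.0434
```

```bash
cat >> h.py <<'E'
def full(x,y,z,ang):
    from scipy.spatial.transform import Rotation as Ro
    go(x,y,z,ang); q=status.get_state()['ee_rot']; R=Ro.from_quat([q[1],q[2],q[3],q[0]]).as_matrix()
    c,s=np.cos(ang),np.sin(ang); Rt=np.array([[c,s,0],[s,-c,0],[0,0,-1.]])
    print('rotvec',Ro.from_matrix(R.T@Rt).as_rotvec().round(4))
E
python3 -c "
from h import *
full(.648,-.198,.10,.066+np.pi/2)"
```

```text
t 11.05 pos [ 0.5234 -0.1022  0.1639] F [-0.   0.3 -0.1] open 0.0434 ang 1.6355 tilt [ 0.05  -0.006 -0.999]
tool delta [-0.1031  0.1148  0.0706] rz -0.0013 j [-0.41  0.45  1.75  0.02  0.9  -0.49]
rotvec [ 0.0493  0.009  -0.0011]
```

Emit:
servo_tool([
  {"claw":0.5,"tx":0,"ty":0,"tz":0,"rx":0.05,"ry":0.01,"rz":0},
  {"claw":0.5,"tx":-0.026,"ty":0.029,"tz":0,"rx":0,"ry":0,"rz":0},
  {"claw":0.5,"tx":-0.026,"ty":0.029,"tz":0,"rx":0,"ry":0,"rz":0},
  {"claw":0.5,"tx":-0.026,"ty":0.029,"tz":0,"rx":0,"ry":0,"rz":0},
  {"claw":0.5,"tx":-0.026,"ty":0.029,"tz":0,"rx":0,"ry":0,"rz":0},
  {"claw":0.5,"tx":0,"ty":0,"tz":0,"rx":0,"ry":0,"rz":0},
])

```text
clock: 11.8
tool_pos: [0.652, -0.2036, 0.1645]
ee_rot: [0.003, 0.695, 0.719, 0.002]
force: [-0.2, 0.3, -0.5]
opening: 0.0433
```

```bash
python3 -c "
from h import *
full(.648,-.198,.02,.066+np.pi/2)"
```

```text
t 11.8 pos [ 0.652  -0.2036  0.1645] F [-0.2  0.3 -0.5] open 0.0433 ang 1.6036 tilt [ 0.007 -0.001 -1.   ]
tool delta [ 0.0059 -0.0048  0.1444] rz -0.0332 j [-0.47  0.65  1.32  0.    1.16 -0.5 ]
rotvec [ 0.0069  0.0016 -0.0332]
```

Emit:
servo_tool([
  {"claw":0.5,"tx":0.006,"ty":-0.004,"tz":0.04,"rx":0.007,"ry":0.0,"rz":-0.033},
  {"claw":0.5,"tx":0,"ty":0,"tz":0.04,"rx":0,"ry":0,"rz":0},
  {"claw":0.5,"tx":0,"ty":0,"tz":0.03,"rx":0,"ry":0,"rz":0},
  {"claw":0.5,"tx":0,"ty":0,"tz":0.01,"rx":0,"ry":0,"rz":0},
  {"claw":0.5,"tx":0,"ty":0,"tz":0,"rx":0,"ry":0,"rz":0},
])

```text
clock: 12.42
tool_pos: [0.6487, -0.1962, 0.0429]
ee_rot: [0.002, 0.689, 0.725, 0.001]
force: [0.6, -0.0, 0.1]
opening: 0.0432
```

```bash
python3 -c "
from h import *
full(.648,-.198,.02,.066+np.pi/2)
grab('side','s11')
B=cv2.imread('pics/s11.png')[120:290,280:470]
cv2.imwrite('pics/z13.png',cv2.resize(B,None,fx=3.5,fy=3.5,interpolation=2))"
```

```text
t 12.425 pos [ 0.6487 -0.1962  0.0429] F [ 0.6 -0.   0.1] open 0.0432 ang 1.6214 tilt [ 0.004 -0.002 -1.   ]
tool delta [-0.0017 -0.0008  0.0229] rz -0.0154 j [-0.46  0.8   1.41 -0.    0.93 -0.51]
rotvec [ 0.0035  0.0021 -0.0154]
```

View pics/z13.png

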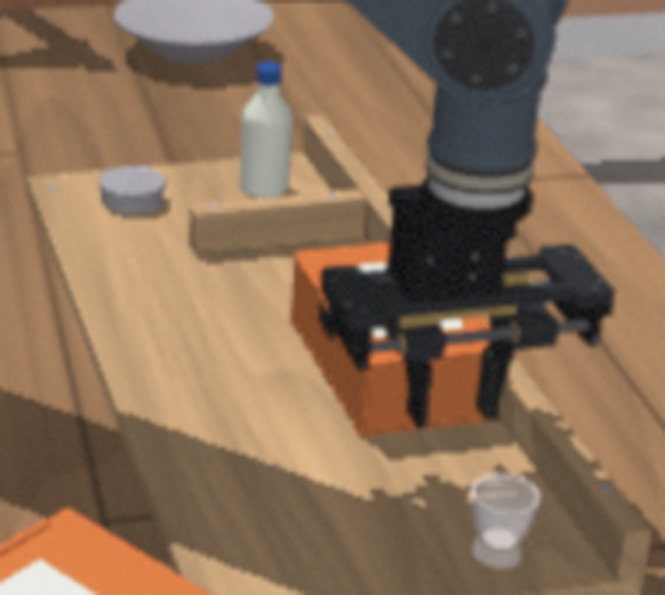

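Emit:
servo_tool([
  {"claw":0.5,"tx":0,"ty":0,"tz":0.02,"rx":0,"ry":0,"rz":-0.015},
  {"claw":0.5,"tx":0.01,"ty":0,"tz":0.002,"rx":0,"ry":0,"rz":0},
  {"claw":0.5,"tx":0.012,"ty":0,"tz":0,"rx":0,"ry":0,"rz":0},
  {"claw":0.5,"tx":0.01,"ty":0,"tz":0,"rx":0,"ry":0,"rz":0},
  {"claw":0.5,"tx":0.01,"ty":0,"tz":0,"rx":0,"ry":0,"rz":0},
  {"claw":0.5,"tx":0.01,"ty":0,"tz":0,"rx":0,"ry":0,"rz":0},
])

```text
clock: 13.22
tool_pos: [0.6477, -0.1436, 0.0234]
ee_rot: [0.006, 0.683, 0.73, 0.001]
force: [-0.6, -3.2, -2.4]
opening: 0.0436
```

```bash
python3 -c "
from h import *
full(.641,-.0345,.02,.066+np.pi/2)"
```

```text
t 13.225 pos [ 0.6477 -0.1436  0.0234] F [-0.6 -3.2 -2.4] open 0.0436 ang 1.6373 tilt [ 0.011 -0.007 -1.   ]
tool delta [0.1093 0.0005 0.0025] rz 0.0005 j [-0.38  0.81  1.47 -0.    0.86 -0.45]
rotvec [0.0102 0.0081 0.0005]
```

Contact is at 3 to 4 N and the kit is sliding. Continuing.

Emit:
servo_tool([
  {"claw":0.5,"tx":0.01,"ty":0,"tz":0,"rx":0,"ry":0,"rz":0},
  {"claw":0.5,"tx":0.01,"ty":0,"tz":0,"rx":0,"ry":0,"rz":0},
  {"claw":0.5,"tx":0.01,"ty":0,"tz":0,"rx":0,"ry":0,"rz":0},
  {"claw":0.5,"tx":0.01,"ty":0,"tz":0,"rx":0,"ry":0,"rz":0},
  {"claw":0.5,"tx":0.01,"ty":0,"tz":0,"rx":0,"ry":0,"rz":0},
])

```text
clock: 13.85
tool_pos: [0.6442, -0.0915, 0.0234]
ee_rot: [0.007, 0.683, 0.73, 0.0]
force: [-0.6, -4.6, -0.2]
opening: 0.0436
```

```bash
python3 -c "
from h import *
full(.641,-.0345,.02,.066+np.pi/2)
grab('side','s12')
B=cv2.imread('pics/s12.png')[120:290,280:470]
cv2.imwrite('pics/z14.png',cv2.resize(B,None,fx=3.5,fy=3.5,interpolation=2))"
```

```text
t 13.85 pos [ 0.6442 -0.0915  0.0234] F [-0.6 -4.6 -0.2] open 0.0436 ang 1.6374 tilt [ 0.011 -0.009 -1.   ]
tool delta [0.0572 0.0006 0.0028] rz 0.0006 j [-0.31  0.79  1.5  -0.01  0.83 -0.37]
rotvec [0.0104 0.01   0.0007]
```

View pics/z14.png

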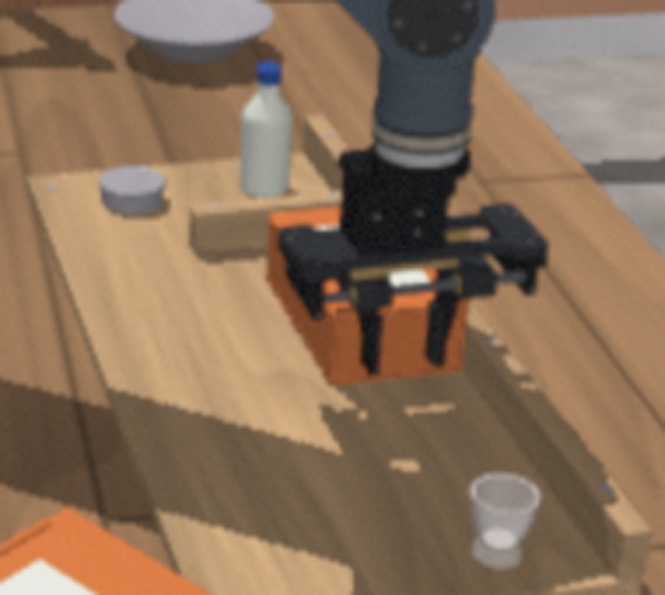

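The kit is moving along the back batten as wanted, with about 55 mm to go.

Emit:
servo_tool([
  {"claw":0.5,"tx":0.01,"ty":0,"tz":0,"rx":0,"ry":0,"rz":0},
  {"claw":0.5,"tx":0.01,"ty":0,"tz":0,"rx":0,"ry":0,"rz":0},
  {"claw":0.5,"tx":0.01,"ty":0,"tz":0,"rx":0,"ry":0,"rz":0},
  {"claw":0.5,"tx":0.01,"ty":0,"tz":0,"rx":0,"ry":0,"rz":0},
  {"claw":0.5,"tx":0.004,"ty":0,"tz":0,"rx":0,"ry":0,"rz":0},
])

```text
clock: 14.52
tool_pos: [0.641, -0.0439, 0.0234]
ee_rot: [0.007, 0.683, 0.73, 0.0]
force: [-1.8, -4.7, 0.4]
opening: 0.0436
```

Emit:
servo_tool([
  {"claw":0.5,"tx":0.004,"ty":0,"tz":0,"rx":0,"ry":0,"rz":0},
  {"claw":0.5,"tx":0.003,"ty":0,"tz":0,"rx":0,"ry":0,"rz":0},
])

```text
clock: 14.78
tool_pos: [0.6406, -0.0367, 0.0234]
ee_rot: [0.007, 0.683, 0.73, 0.0]
force: [-0.8, -4.9, -0.3]
opening: 0.0437
```

Emit:
servo_tool([
  {"claw":0.5,"tx":0.003,"ty":0,"tz":0,"rx":0,"ry":0,"rz":0},
  {"claw":0.5,"tx":0.002,"ty":0,"tz":0,"rx":0,"ry":0,"rz":0},
])

```text
clock: 15.02
tool_pos: [0.6404, -0.0342, 0.0234]
ee_rot: [0.009, 0.683, 0.731, -0.001]
force: [-2.0, -14.7, 0.0]
opening: 0.0436
```

Emit:
servo_tool([
  {"claw":0.5,"tx":0.002,"ty":0,"tz":0,"rx":0,"ry":0,"rz":0},
  {"claw":0.5,"tx":0.002,"ty":0,"tz":0,"rx":0,"ry":0,"rz":0},
])

```text
clock: 15.28
tool_pos: [0.6404, -0.0345, 0.0235]
ee_rot: [0.011, 0.683, 0.731, -0.003]
force: [-1.4, -9.2, 0.3]
opening: 0.0434
```

The kit stopped where predicted, with a clear force rise. Next I'll back off, raise clear, and look.

Emit:
servo_tool([
  {"claw":0.5,"tx":-0.01,"ty":0,"tz":0,"rx":0,"ry":0,"rz":0},
  {"claw":0.5,"tx":-0.03,"ty":0,"tz":0,"rx":0,"ry":0,"rz":0},
  {"claw":0.5,"tx":-0.02,"ty":0,"tz":-0.04,"rx":0,"ry":0,"rz":0},
  {"claw":0.5,"tx":0,"ty":0,"tz":-0.06,"rx":0,"ry":0,"rz":0},
  {"claw":0.5,"tx":0,"ty":0.0,"tz":-0.05,"rx":0,"ry":0,"rz":0},
  {"claw":0.5,"tx":-0.05,"ty":-0.03,"tz":-0.01,"rx":0,"ry":0,"rz":0},
  {"claw":0.5,"tx":-0.05,"ty":-0.03,"tz":0,"rx":0,"ry":0,"rz":0},
  {"claw":0.5,"tx":-0.05,"ty":-0.03,"tz":0,"rx":0,"ry":0,"rz":0},
  {"claw":0.5,"tx":-0.05,"ty":-0.03,"tz":0,"rx":0,"ry":0,"rz":0},
])

```text
clock: 16.4
tool_pos: [0.5389, -0.2949, 0.1891]
ee_rot: [0.008, 0.681, 0.733, 0.005]
force: [1.2, -0.2, -0.3]
opening: 0.0438
```

```bash
python3 -c "
from h import *
full(.5,-.3,.2,.066)
grab('side','s13');grab('top','t13')
A=cv2.imread('pics/t13.png')[90:235,195:435];B=cv2.imread('pics/s13.png')[120:290,280:470]
cv2.imwrite('pics/z15a.png',cv2.resize(A,None,fx=3,fy=3,interpolation=2));cv2.imwrite('pics/z15b.png',cv2.resize(B,None,fx=3.5,fy=3.5,interpolation=2))"
```

```text
t 16.4 pos [ 0.5389 -0.2949  0.1891] F [ 1.2 -0.2 -0.3] open 0.0438 ang 1.6443 tilt [ 0.019 -0.003 -1.   ]
tool delta [-0.0022 -0.0389 -0.0116] rz 1.5783 j [-0.69  0.53  1.5   0.01  1.1  -0.77]
rotvec [ 0.0179 -0.0115  1.5783]
```

View pics/z15a.png

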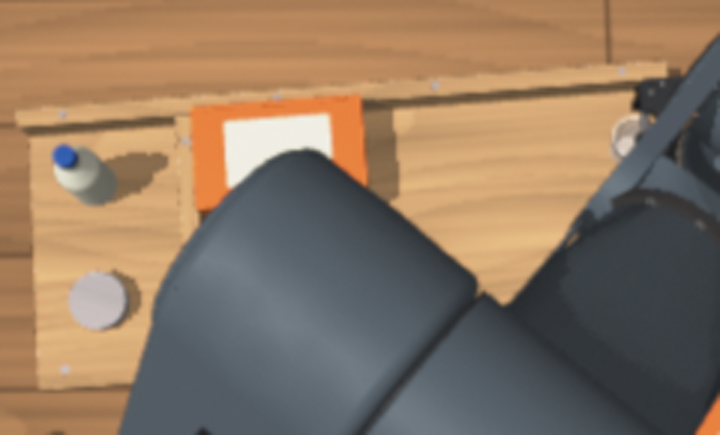

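View pics/z15b.png

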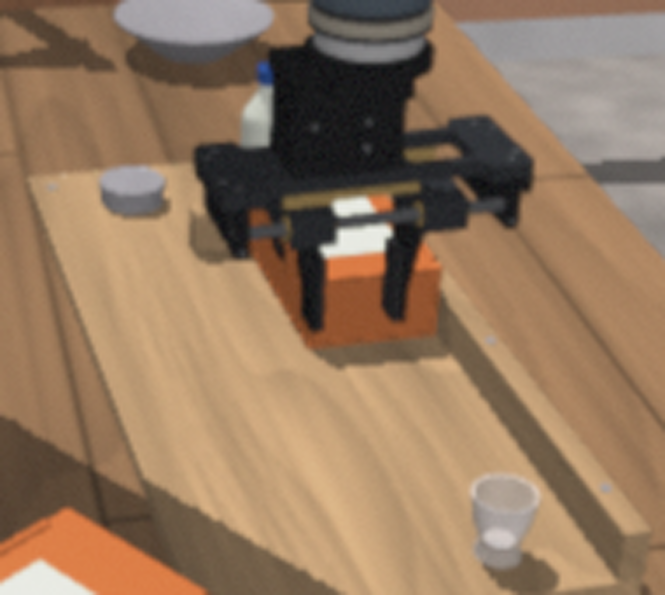

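Emit:
servo_tool([
  {"claw":0.5,"tx":-0.03,"ty":0,"tz":-0.05,"rx":0,"ry":0,"rz":0},
  {"claw":0.5,"tx":-0.04,"ty":-0.02,"tz":-0.04,"rx":0,"ry":0,"rz":0},
  {"claw":0.5,"tx":-0.05,"ty":-0.03,"tz":0,"rx":0,"ry":0,"rz":0},
  {"claw":0.5,"tx":-0.05,"ty":-0.03,"tz":0,"rx":0,"ry":0,"rz":0},
  {"claw":0.5,"tx":-0.05,"ty":-0.03,"tz":0,"rx":0,"ry":0,"rz":0},
  {"claw":0.5,"tx":-0.03,"ty":-0.05,"tz":0,"rx":0,"ry":0,"rz":0},
  {"claw":0.5,"tx":0,"ty":-0.05,"tz":0,"rx":0,"ry":0,"rz":0},
  {"claw":0.5,"tx":0,"ty":-0.05,"tz":0,"rx":0,"ry":0,"rz":0},
])

```text
clock: 17.5
tool_pos: [0.2987, -0.5651, 0.2725]
ee_rot: [0.009, 0.679, 0.734, 0.014]
force: [-0.0, -0.7, 0.3]
opening: 0.0434
```

```bash
python3 -c "
from h import *
full(.5,-.3,.2,.066)
grab('side','s14');grab('top','t14')
A=cv2.imread('pics/t14.png')[90:235,195:435];B=cv2.imread('pics/s14.png')[120:290,280:470]
cv2.imwrite('pics/z16a.png',cv2.resize(A,None,fx=3,fy=3,interpolation=2));cv2.imwrite('pics/z16b.png',cv2.resize(B,None,fx=3.5,fy=3.5,interpolation=2))"
```

```text
t 17.5 pos [ 0.2987 -0.5651  0.2725] F [-0.  -0.7  0.3] open 0.0434 ang 1.6489 tilt [ 0.031  0.008 -0.999]
tool delta [0.2482 0.2189 0.081 ] rz 1.5829 j [-1.28  0.48  1.33  0.03  1.33 -1.36]
rotvec [ 0.0201 -0.0299  1.5827]
```

View pics/z16a.png

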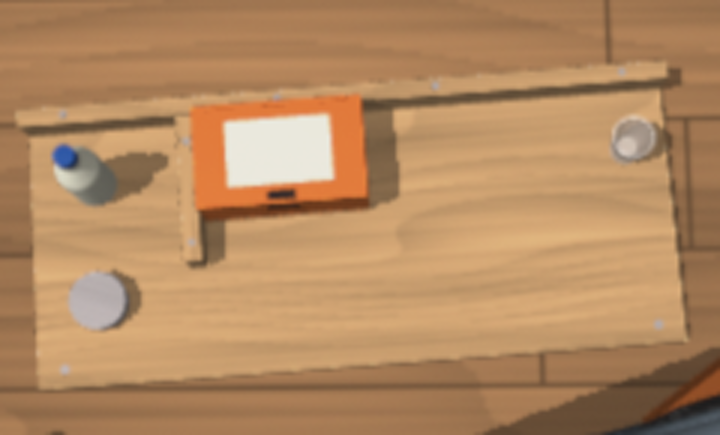

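View pics/z16b.png

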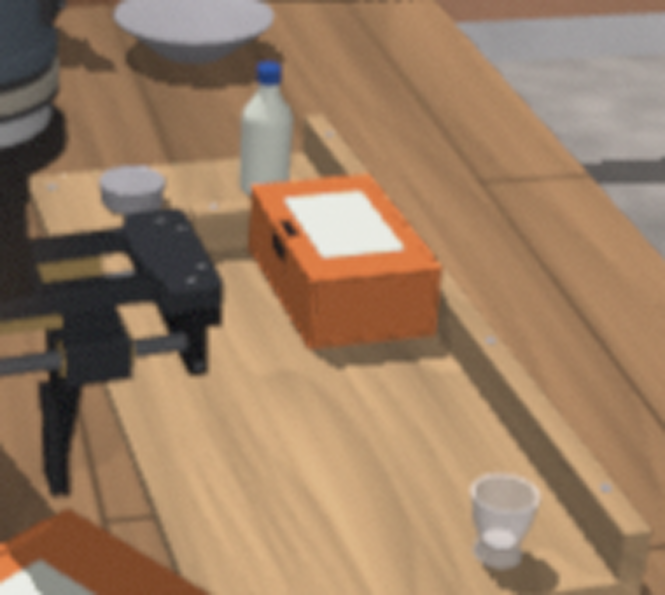

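```bash
python3 - <<'E'
from m import *
f=load('t14');px=f['pixels'][100:200,230:330].astype(int)
# bright top face orange + white
hsv=cv2.cvtColor(px.astype(np.uint8),cv2.COLOR_RGB2HSV)
o=((hsv[...,0]<14)&(hsv[...,1]>150)&(hsv[...,2]>205)).astype(np.uint8)
cs,_=cv2.findContours(o,cv2.RETR_EXTERNAL,cv2.CHAIN_APPROX_NONE);c=max(cs,key=cv2.contourArea)[:,0,:]+[230,100]
P=np.array([plane(f,u,.080)[:2] for u in c])
r=cv2.minAreaRect(P.astype(np.float32)*1000);print('rect',r)
b=cv2.boxPoints(r)/1000;print(b)
th=.0665
ex=np.array([np.cos(th),np.sin(th)]);ey=np.array([-ex[1],ex[0]])
for cor in([.684,.158],[.6806,.1586]): d=np.array(r[0])/1000-cor;print('corner-frame centre',d@ex,d@ey)
# edges from contour: left/right/front/back fits
Q=np.c_[P@ex,P@ey];m=Q.mean(0)
for n,sel,ax in(('front',(Q[:,0]<Q[:,0].min()+.012)&(abs(Q[:,1]-m[1])<.075),0),('back',(Q[:,0]>Q[:,0].max()-.012)&(abs(Q[:,1]-m[1])<.075),0),('left',(Q[:,1]>Q[:,1].max()-.012)&(abs(Q[:,0]-m[0])<.04),1),('right',(Q[:,1]<Q[:,1].min()+.012)&(abs(Q[:,0]-m[0])<.04),1)):
  q=Q[sel];k=np.polyfit(q[:,1-ax],q[:,ax],1);print(n,'slope',k[0],'pos',np.polyval(k,m[1-ax]),len(q))
for cor in([.684,.158],[.6806,.1586]):print('corner',np.array(cor)@ex,np.array(cor)@ey)
# bystander change between t0,t14
a=load('top0')['pixels'].astype(int);d=abs(a-f['pixels']).max(2)
for n,(u,v) in dict(bottle=(222,149),tin=(228,190),cup=(406,136)).items():
  w=d[v-14:v+15,u-14:u+15];print(n,(w>40).sum())
  for nn,g in(('0',a),('1',f['pixels'])):pass
E
```

```text
rect ((635.0436401367188, 68.20768737792969), (108.27814483642578, 178.1950225830078), 4.029665946960449)
[[ 0.5748  0.1533]
 [ 0.5873 -0.0245]
 [ 0.6953 -0.0169]
 [ 0.6828  0.1609]]
corner-frame centre -0.05481493986552177 -0.08634064480082332
corner-frame centre -0.05146232551899422 -0.08716525200638123
front slope -0.0017313818336357639 pos 0.5870672278912815 42
back slope 0.0011205318800118682 pos 0.6906901471577197 47
left slope -0.0054919644009209555 pos 0.1130247717593486 25
right slope 0.0073945890651665154 pos -0.06163153261003991 24
corner 0.6929874053876018 0.11219828864184929
corner 0.6896347910410742 0.11302289584740721
bottle 0
tin 0
cup 0
```

```bash
python3 - <<'E'
from m import *
s=load('s14');S=lambda u,v:(280+(u+.5)/3.5-.5,120+(v+.5)/3.5-.5)
th=.0665;ex=np.array([np.cos(th),np.sin(th)]);ey=np.array([-ex[1],ex[0]])
for n,p,z in(('FR base',(314,347),.016),('BR base',(434,334),.016),('FR top',(309,279),.08),('BR top',(439,265),.08),('FL top',(251,187),.08),('BL top',(366,177),.08)):
  q=plane(s,S(*p),z)[:2];print(n,q,'ledge',q@ex-.6915,q@ey-.1126)
B=cv2.imread('pics/s14.png')[160:225,345:410];cv2.imwrite('pics/z17.png',cv2.resize(B,None,fx=9,fy=9,interpolation=2))
E
```

```text
FR base [ 0.5931 -0.0229] ledge -0.10120384437851693 -0.17490205380746765
BR base [ 0.6961 -0.0163] ledge 0.0020195915077931836 -0.17516428845863896
FR top [ 0.5851 -0.0237] ledge -0.10928506737454591 -0.17509949617612441
BR top [ 0.6946 -0.0152] ledge 0.000530897585875767 -0.1739332929158183
FL top [0.5746 0.1479] ledge -0.1083683488156969 -0.003194234006244967
BL top [0.6801 0.154 ] ledge -0.002627855326360118 -0.004183240069539712
```

View pics/z17.png

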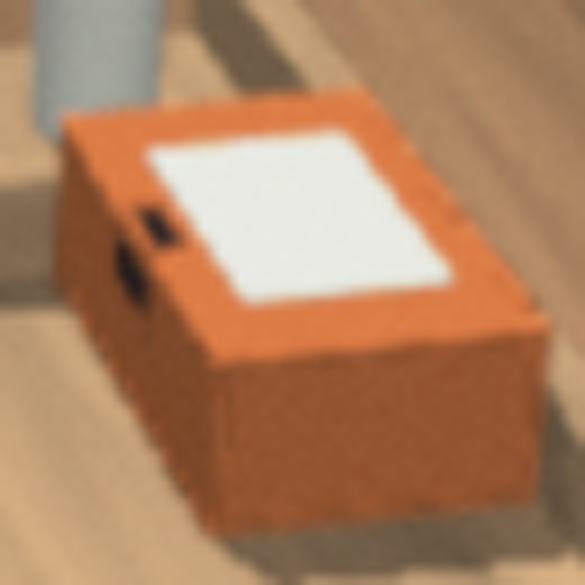

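```bash
python3 -c "
from h import *
print(status.get_state()['clock'],manip.hand_in())"
```

```text
the job is handed in; nothing more can be done
17.6 None
```

I pressed the flap shut and slid the kit snug into its corner, then handed the job in at 17.6 s of the 58 s allowed. No verdict was reported.

- **Flap:** I pressed it down from above with shut fingers, up to about 24 N at the end. The last pictures show it lying flat on the rim with no gap.
- **Push to the back batten:** I pushed the front face with the open fingers until it squared up against the back batten, at about 12 N.
- **Push to the end batten:** I pushed the right end along to the end batten. The force rose to about 15 N and the tool stopped within 1 mm of where I had worked out.

**Last checks**
- **Position:** the top view put the kit's origin at about x = -51 to -55 mm and y = -86 to -87 mm from the corner, depending on which of two corner estimates I used. That is in range, but it is only good to a few millimetres. The x figure is close to its -50 mm limit, so the felt stops against the battens are the stronger evidence.
- **Squareness:** the kit measured about 0.2 degrees off the ledge.
- **Bystanders:** the tin, eye cup and bottle showed no pixel change from the first picture.
- **Robot:** it stood clear of everything at hand-in.

**What disagreed**
- **Fingertip height:** in the pictures the fingertips sat about 6 to 16 mm above the reported TCP, not 22 mm below it. I set the finger heights from the images and the contact forces instead.
- **Side view:** single points on the kit read up to about 9 mm off in this view, most at the front right bottom corner.

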